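Set and start the vial roller

ROBOT

A 7-joint arm with a two-finger parallel gripper is mounted at the origin on the work surface. World frame = base frame: x ahead of the robot, y to its left, z up, the work surface at z = 0. Lengths are in m, angles in rad, forces in N, time in s.
With the tool pointing down it reaches from about 0.4 to 0.925 m from the base axis. Payload 4.1 kg.
Tool frame: the origin (TCP) lies at the very end of the fingers, on their centre line; the grasp point (between the pads) lies 19 mm behind it; z points along the fingers, y is the direction in which the jaws open and shut (so a half turn about z gives the same grasp; the last joint's range is limited). The gripper opens to 85 mm and grips with 20 to 120 N. Pads are 22 mm wide; open, the fingers measure 114 mm over their backs; the gripper's body (76 mm by 85 mm) begins 54 mm behind the grasp point. The pads swing forward as they close: fully open they stand 13 mm farther back than shut.
Start: joints at [1.243, 0.398, 0.045, 1.537, -0.019, 1.207, -0.051], TCP at [0.147, -0.633, 0.231] pointing down, gripper open.
Joint ranges: [-2.82, 2.82], [-0.49, 2.23], [-1.37, 1.46], [0, 2.46], [-1.36, 4.5], [0.23, 2], [-2.94, 2.94]. Speed limits (rad/s): [2.57, 2.57, 3.14, 3.14, 3.14, 3.14, 3.14].

INTERFACE

Orientations are given as a rotation vector (axis times angle).
In Python, from station import robot gives the robot as it stands. The module is installed in compiled form; this text tells all that it offers.
- The arm moves only by the tool play_rows, never from a script. Its arguments are lists of equal length, an entry for each row: "translation": the shift along the tool's x, y, z in mm, a list of three; "spin": the turn about the tool's z in rad; "jaw": the opening, from -1 (shut) to 1 (fully open). In form: {"translation": [[x, y, z], ...], "spin": [spin, ...], "jaw": [jaw, ...]}. A call has 1 to 12 rows; each row is the pose to reach, as a shift and turn from the pose measured when the call began, along the tool's axes at that moment; what a row does not reach only later rows make up. A row lasts 1/8 s, in which the tool goes at most 62.5 mm and 10.7 degrees, less where a joint would pass 70% of its speed; a pose out of reach is approached as far as the arm can. A call with a gripper value outside its range is refused whole. The fingers move at their own pace and stop on an object; the grip force is fixed at half the most. Time passes only in rows, so rows that repeat a pose let the fingers close. It gives the time, the measured TCP pose, the force and the opening at its end, in the units of the state.
- robot.sense(): the state, without advancing time (a new reading comes with each control period).
- robot.grab_frame(name): name is "side" or "top" or "wrist"; returns (picture, depth): 400x640x3 uint8, blue, green, red; 400x640 float32, m along the optical axis (not along the pixel's ray), 0 where there is no reading.
- robot.get_calibration(name): a dict with "camera_matrix" (3x3 intrinsics, pixels), "cam_to_world" (4x4, takes a point from camera to world coordinates). Camera axes: x right, y down, z forward; pixel columns grow to the right and rows downward; lengths in m; the calibration is good to about 2 mm. A picture is of the moment at which its call begins: read the wrist's pose just before it. get_calibration takes no time and is no camera call; for the wrist camera it gives the pose at the moment of the call.
- robot.job_done(): hands the job in, once; it reports no verdict.
The state is a dict: "time_s": time; "q": joint angles; "qd": joint speeds; "effort": joint torques, N m; "eef_pos": TCP position; "eef_rot": TCP orientation; "force": force on the tool from outside, world axes, zero at the start; "moment": the same for the moment, N m; "gripper_width": opening from 0.0 (shut) to 1.0 (fully open).
Only numpy, scipy, OpenCV 4.12 (cv2) and the standard library are available. Lean on these libraries where they do the work, as an engineer would, in place of code of your own. Each camera call takes 0.05 s, during which the arm holds its last target. There are 200 camera calls.

TASK

On the vial roller, push the big round knurled dial round clockwise until it clicks into place with its line at the long mark; after that, push the round start button all the way down and let it spring back. Do not move or pick up the vial on the rollers or anything else that stands on the machine or around it.

Things in the scene. Friction and masses are not known exactly. Their poses are not given: they have to be found in the camera images.
- machine: White case 260 (x) x 320 (y) mm, flat top 80 mm up, fixed to the bench. Origin on the bench under its centre; x from control side (nearest the robot) to roller side, y along the rollers, z up. On top: dial axis at x -55, y 80 mm; start button at x -65, y -95; two black rollers along y with grey end blocks over x 25 to 111, y -150 to 150, up to 34 mm over the case top.
- dial (a joint): Dial angle, rad, growing clockwise seen from above. Clicks (detents) at 0, 0.524, 1.047, 1.571, 2.094, 2.618; the long mark is 1.571. Starts in one of the first three (rarely balanced midway between two); stops at -0.15 and 2.77. Past midway between two detents it is drawn into the next; let go, it settles within 0.03 of one. Takes up to 0.07 N m (1.5 N along the rim): a finger pressed on the rim at 6 to 15 N turns it.
- dial_top (a point): Centre of the dial's flat top, on its upright axis, 109 mm over the bench. The dial is a black disc of 96 mm diameter with a plain vertical rim finely knurled, 26 mm high (from 83 to 109 mm over the bench, 3 mm above the case top); too wide to grip.
- dial_line (a point): Outer end of the line on the dial's top, 44 mm from the axis, at the top's height: a narrow radial line, black over the metal disc in the middle and white on the black border. At joint value 0 it points to the machine's -y (towards the button), at 1.571 to the machine's -x (the long mark).
- long_mark (a point): Centre of the long white mark on the case top, 60.5 mm from the dial's axis, on its control side (machine -x). It is 16 mm long and 5 mm wide; the five other marks are 8 mm long and 2 mm wide.
- start_top (a point): Centre of the top of the start button when up: a round grey cap of 32 mm diameter in a dark ring of 48 mm diameter; the cap's top is 22 mm above the case top at rest. It goes straight down 6 mm against a spring, 5 N when fully down.
- start (a joint): How far the start button is pressed, in m: 0 up, 0.006 fully down. It springs back.
- vial: Loose amber glass vial with metal cap lying along y on the two rollers, 34 mm diameter, 79 mm long; its top is about 56 mm over the case top. Origin about 16 mm below its axis, near its middle. Leave alone.
- phial: Loose small jar standing on the case top, 26 mm diameter, 50 mm high, origin at the centre of its foot. Leave alone.
- bottle: Loose amber bottle on the bench beside the machine, 60 mm diameter, 120 mm high, origin at its foot. Leave alone.
- jar: Loose white jar on the bench beside the machine, 64 mm diameter, 85 mm high, origin at its foot. Leave alone.
- carton: Loose carton on the bench beside the machine, 50 x 90 mm, 70 mm high, origin under its centre. Leave alone.
- pill_tray: Loose divided white tray on the bench, 130 x 180 mm, 30 mm high, origin under its centre. Leave alone.
- cup: Loose clear cup on the bench, 66 mm rim diameter, 70 mm high, origin at its foot. Leave alone.

How it is judged:
By the outcome, as a careful person would: the job done as asked, in the order asked, and still so for the second after the job is handed in, with the robot touching nothing.
It also fails if it takes over 48 s, if anything falls off the work surface, if the arm or the gripper's body presses on something with over 40 N, if the wrist force passes 120 N, or if a joint passes its speed limit or range.

## Working session

There is one attempt and no reset: what is moved stays moved. The work goes in short steps, Python scripts to look and compute and a tool call to move; the robot and the scene stay as the last step left them, time stands still between calls to the robot, and variables do not carry over. Pictures are saved under pics/ and viewed, about 8 in all and at most 12, crops included, and the job is handed in when it is done.

Besides the shell and the picture viewer there is one more tool, called after ">>>" in YAML: its name, and indented under it one key for each argument. play_rows: Moves the arm, as the interface text tells. Its arguments: {"type":"object","properties":{"translation":{"type":"array","items":{"type":"array","items":{"type":"number"}}},"spin":{"type":"array","items":{"type":"number"}},"jaw":{"type":"array","items":{"type":"number"}}},"required":["translation","spin","jaw"]}

```bash
mkdir -p pics; cat > h.py <<'E'
import numpy as np, cv2
from station import robot
from scipy.spatial.transform import Rotation as R
def snap(n,name):
    c=robot.get_calibration(n); im,d=robot.grab_frame(n); cv2.imwrite(f'pics/{name}.png',im); np.savez(f'pics/{name}.npz',im=im,d=d,K=c['camera_matrix'],T=c['cam_to_world']); return im,d
def load(name): return np.load(f'pics/{name}.npz')
def pw(f,u,v,z=None):
    K,T=f['K'],f['T']; r=np.linalg.inv(K)@[u,v,1.]
    if z is None: s=f['d'][int(v),int(u)]
    else: s=(z-T[2,3])/(T[:3,:3]@r)[2]
    return T[:3,:3]@(r*s)+T[:3,3]
def cloud(f):
    d=f['d']; v,u=np.mgrid[:d.shape[0],:d.shape[1]]
    p=np.stack([u,v,np.ones_like(u)],-1)@np.linalg.inv(f['K']).T*d[...,None]
    return p@f['T'][:3,:3].T+f['T'][:3,3]
E
python3 -c "
from h import *
s=robot.sense();print(s)
snap('top','top0');snap('side','side0')
print(robot.get_calibration('top'))"
```

```text
{'time_s': 0.0, 'q': array([ 1.24299569,  0.39917052,  0.04502888,  1.5379084 , -0.01872486,
        1.20695753, -0.05074543]), 'qd': array([ 2.58739982e-03,  7.76766631e-05,  7.18985677e-05,  9.44092602e-04,
       -1.85952935e-03, -5.17856626e-04, -1.31260407e-03]), 'effort': array([ 9.15732744e-05, -4.75116420e+01,  1.36490609e+00, -2.54222202e+01,
        1.17188113e-02,  9.52736969e-03, -9.91788454e-06]), 'eef_pos': array([ 0.14730409, -0.63240215,  0.23026465]), 'eef_rot': array([-3.11906634e+00, -3.58484788e-01,  5.37732336e-04]), 'force': array([-0.91516869, -0.20410213,  0.01990538]), 'moment': array([-0.00201517, -0.04708942, -0.0940626 ]), 'gripper_width': 1.0019873501499694}
{'camera_matrix': array([[427.97191759,   0.        , 319.41628851],
       [  0.        , 427.97191759, 196.72506417],
       [  0.        ,   0.        ,   1.        ]]), 'cam_to_world': array([[-2.42805080e-04, -9.82654192e-01,  1.85447243e-01,
         2.88760959e-01],
       [-9.99992681e-01, -4.69508458e-04, -3.79713252e-03,
        -4.87021876e-03],
       [ 3.81833724e-03, -1.85446808e-01, -9.82646886e-01,
         1.47509836e+00],
       [ 0.00000000e+00,  0.00000000e+00,  0.00000000e+00,
         1.00000000e+00]])}
```

View pics/top0.png

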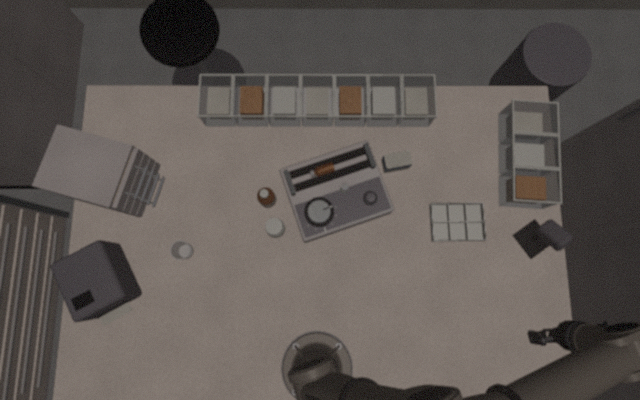

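View pics/side0.png

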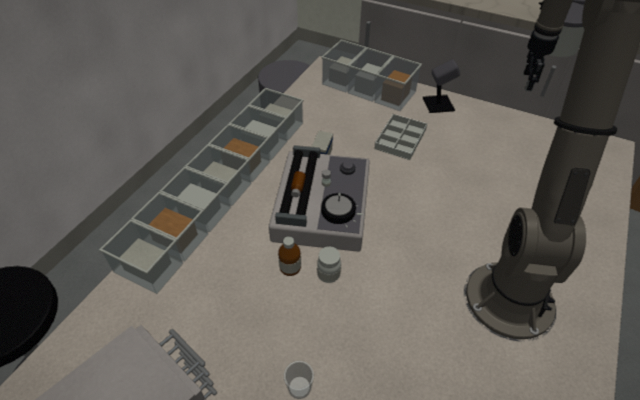

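Top view: machine at about (337,192), dial (320,211), button (371,197), phial near (346,187). The arm is off to the right. The side view agrees. Enlarging both around the machine.

```bash
python3 -c "
from h import *
f=load('top0');g=load('side0')
a=cv2.resize(f['im'][140:245,250:420],None,fx=4.7,fy=4.7,interpolation=2)
cv2.imwrite('pics/c1.png',cv2.convertScaleAbs(a,alpha=1.9))
b=cv2.resize(g['im'][135:285,260:385],None,fx=4,fy=4,interpolation=2)
cv2.imwrite('pics/c2.png',cv2.convertScaleAbs(b,alpha=1.9))
P=cloud(f);z=P[...,2]
m=(abs(z-.08)<.012);m[:140]=0;m[250:]=0;m[:,:260]=0;m[:,410:]=0
print(m.sum(), np.median(z[m]))
d=pw(f,319.5,211,.109);b=pw(f,371,197.5,.102);print('dial',d,pw(f,319,211),'btn',b,pw(f,371,197.5))
v=d-b;print('dist',np.hypot(v[0],v[1]))
yaw=np.arctan2(v[1],v[0])-np.arctan2(175,10);print('yaw',yaw)
"
```

```text
5332 0.08283608981055568
dial [ 0.49968006 -0.01040792  0.109     ] [ 0.49867291 -0.00877515  0.11551962] btn [ 0.54540034 -0.17862112  0.102     ] [ 0.54433745 -0.17790151  0.10768682]
dist 0.17431587166119314
yaw 0.32246918079237874
```

View pics/c1.png

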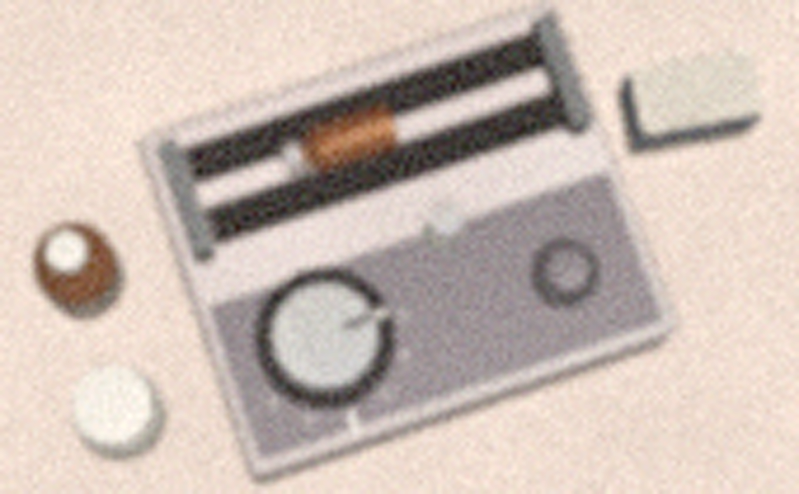

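View pics/c2.png

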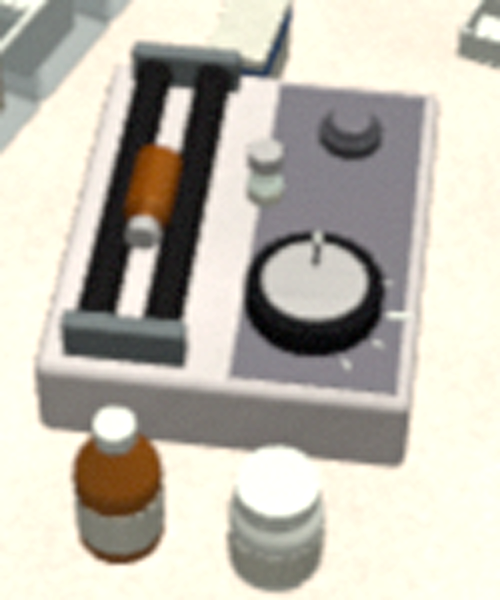

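Top crop: dial centre near (325,338), its line ends near (384,314), pointing to the button, so the joint is about 0. The long mark is at (354,420) and the phial at (445,222). The side crop agrees. So the dial needs about +90° clockwise. Moving nearer, high up.

```bash
cat >> h.py <<'E'
def go(pos,yaw=None):
    """shift (mm, tool axes) and spin to reach world pos with tool x at world angle yaw, tool down"""
    s=robot.sense(); M=R.from_rotvec(s['eef_rot']).as_matrix(); y0=np.arctan2(M[1,0],M[0,0])
    t=M.T@(np.array(pos)-s['eef_pos'])*1e3
    sp=0 if yaw is None else -((yaw-y0+np.pi)%(2*np.pi)-np.pi)
    print('shift',t.round(1),'spin',round(sp,3),'yaw0',round(y0,3),'tilt',M[:,2].round(3)); return t,sp
E
python3 -c "
from h import *
f=load('top0')
print('phial top',pw(f,250+445/4.7,140+215/4.7,.13)); go([.47,-.13,.25])"
```

```text
phial top [ 0.57857211 -0.09129691  0.13      ]
shift [ 428.3 -416.2  -19. ] spin 0 yaw0 0.229 tilt [-0.001  0.002 -1.   ]
```

>>> play_rows:
  translation:
    - [43,-42,-19]
    - [86,-83,-19]
    - [129,-125,-19]
    - [171,-167,-19]
    - [214,-208,-19]
    - [257,-250,-19]
    - [300,-291,-19]
    - [343,-333,-19]
    - [386,-375,-19]
    - [428,-416,-19]
    - [428,-416,-19]
    - [428,-416,-19]
  spin: [0,0,0,0,0,0,0,0,0,0,0,0]
  jaw: [-1,-1,-1,-1,-1,-1,-1,-1,-1,-1,-1,-1]

```text
time_s: 1.6
eef_pos: [0.4692, -0.1307, 0.2496]
eef_rot: [-3.12, -0.359, 0.003]
force: [-0.3, -0.7, -0.8]
gripper_width: 0.003
```

```bash
python3 -c "
from h import *
s=robot.sense();print(s['time_s'],s['q'].round(2),s['eef_pos'],s['force'],s['gripper_width'])
snap('wrist','w1');snap('top','top1')
print(robot.get_calibration('wrist')['cam_to_world'].round(3))
f=load('w1');cv2.imwrite('pics/w1b.png',cv2.convertScaleAbs(f['im'],alpha=1.9))
"
```

```text
1.6 [ 0.55  0.11 -0.39  1.88  0.04  1.17 -1.2 ] [ 0.4691911  -0.13072422  0.24961926] [-0.28946102 -0.74441603 -0.81407109] 0.0027095387496795095
[[ 0.225 -0.928 -0.297  0.545]
 [-0.974 -0.214 -0.068 -0.115]
 [-0.001  0.304 -0.953  0.392]
 [ 0.     0.     0.     1.   ]]
```

View pics/w1b.png

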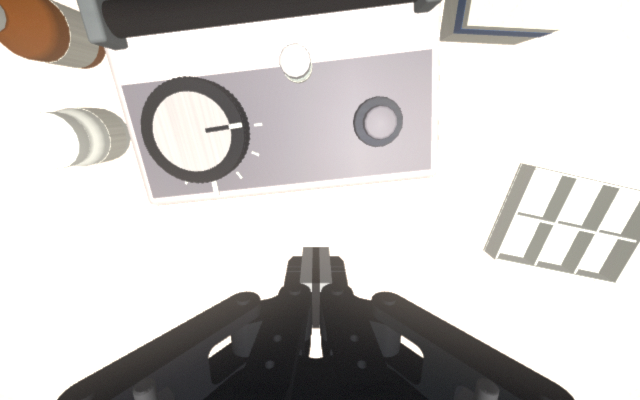

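The wrist view shows it clearly: dial centre about (195,130), its line pointing at the first short mark (right), long mark (214,186), button (379,122), phial (296,62). Measuring from depth.

```bash
cat >> h.py <<'E'
def circ(P):
    A=np.c_[2*P[:,:2],np.ones(len(P))]; x=np.linalg.lstsq(A,(P[:,:2]**2).sum(1),rcond=None)[0]
    return x[:2],np.sqrt(x[2]+x[:2]@x[:2])
E
python3 -c "
from h import *
f=load('w1');P=cloud(f);z=P[...,2]
for n,u,v,zt in (('dial',195,130,.109),('btn',379,122,.102)):
    zc=np.median(z[v-8:v+8,u-8:u+8]); c=pw(f,u,v,zt)
    m=(abs(z-zc)<.006)&(np.hypot(P[...,0]-c[0],P[...,1]-c[1])<(.06 if n=='dial' else .03))
    e=cv2.findContours(m.astype(np.uint8),cv2.RETR_EXTERNAL,cv2.CHAIN_APPROX_NONE)[0]; e=max(e,key=len)[:,0]
    h,r=cv2.minEnclosingCircle(e[:,None]);
    Q=np.array([pw(f,a,b,zt) for a,b in e]); print(n,'z',zc,'px',h,r,'fit',circ(Q),'mean',P[m].mean(0))
lm=pw(f,214.5,187,.08);print('long mark',lm)
lo=pw(f,241,125,.109);print('line end',lo)
print('case z',np.median(z[150:165,270:330]))
"
```

```text
dial z 0.10994017761966723 px (192.5569610595703, 129.5569610595703) 56.22737503051758 fit (array([ 0.49930416, -0.0081426 ]), np.float64(0.04756959445738074)) mean [ 0.50117781 -0.00792621  0.10947948]
btn z 0.10239830254291035 px (379.5126037597656, 121.81861114501953) 17.50122833251953 fit (array([ 0.54703522, -0.17482083]), np.float64(0.01530790814682574)) mean [ 0.5472205  -0.17475647  0.10200755]
long mark [ 0.44214636 -0.02581769  0.08      ]
line end [ 0.515692  -0.0502103  0.109    ]
case z 0.08101954328589325
```

```bash
python3 -c "
from h import *
c=np.array([.4995,-.008]);y=np.radians(75);n=np.array([np.cos(y),np.sin(y)])
go([*(c-.078*n),.093],y)"
```

```text
shift [ 21.3 -44.7 156.7] spin -1.083 yaw0 0.226 tilt [-0.002  0.001 -1.   ]
```

>>> play_rows:
  translation:
    - [5,-10,0]
    - [10,-20,0]
    - [15,-30,20]
    - [21,-44,40]
    - [21,-44,60]
    - [21,-44,85]
    - [21,-44,105]
    - [21,-44,125]
    - [21,-44,140]
    - [21,-44,150]
    - [21,-44,157]
    - [21,-44,157]
  spin: [-0.17,-0.34,-0.51,-0.68,-0.85,-1.0,-1.083,-1.083,-1.083,-1.083,-1.083,-1.083]
  jaw: [-1,-1,-1,-1,-1,-1,-1,-1,-1,-1,-1,-1]

```text
time_s: 3.2
eef_pos: [0.4791, -0.0841, 0.0925]
eef_rot: [-2.49, -1.911, 0.001]
force: [-0.2, 0.6, -0.2]
gripper_width: -0.005
```

```bash
python3 -c "
from h import *
s=robot.sense();print(s['q'].round(2),s['eef_pos'],s['force'])
c=np.array([.4995,-.008]);y=np.radians(75);n=np.array([np.cos(y),np.sin(y)])
go([*(c-.062*n),.093],y)"
```

```text
[ 0.52  0.3  -0.5   2.05  0.19  0.84 -0.36] [ 0.47912032 -0.08407589  0.09254985] [-0.19659711  0.56023882 -0.1960352 ]
shift [16.8 -0.  -0.4] spin 0.0 yaw0 1.309 tilt [-0.002  0.001 -1.   ]
```

>>> play_rows:
  translation:
    - [8,0,0]
    - [15,0,0]
    - [17,0,0]
    - [18,0,0]
    - [19,0,0]
    - [20,0,0]
    - [20,0,0]
  spin: [0,0,0,0,0,0,0]
  jaw: [-1,-1,-1,-1,-1,-1,-1]

```text
time_s: 4.08
eef_pos: [0.4843, -0.0648, 0.0926]
eef_rot: [-2.491, -1.911, 0.001]
force: [-0.4, -0.9, 0.1]
gripper_width: 0.001
```

>>> play_rows:
  translation:
    - [1,0,0]
    - [1.5,0,0]
    - [2,0,0]
    - [2,0,0]
  spin: [0,0,0,0]
  jaw: [-1,-1,-1,-1]

```text
time_s: 4.58
eef_pos: [0.4846, -0.0635, 0.0925]
eef_rot: [-2.491, -1.911, 0.002]
force: [-0.9, -2.4, 0.3]
gripper_width: 0.001
```

>>> play_rows:
  translation:
    - [2,0,0]
    - [3,0,0]
    - [3,0,0]
  spin: [0,0,0]
  jaw: [-1,-1,-1]

```text
time_s: 4.95
eef_pos: [0.4846, -0.0634, 0.0926]
eef_rot: [-2.494, -1.91, 0.008]
force: [-2.5, -6.7, 2.5]
gripper_width: 0.0
```

Contact at 57.4 mm from the axis, stiffness about 2.4 N/mm. Starting the orbit about the dial's axis with about 10 N of press.

>>> play_rows:
  translation:
    - [3,0,0]
    - [4.4,0,0]
    - [4.7,-5.3,0]
    - [5.5,-10.5,0]
    - [6.8,-15.7,0]
    - [8.6,-20.6,0]
    - [10.9,-25.4,0]
    - [10.9,-25.4,0]
  spin: [0,0,0.1,0.2,0.3,0.4,0.5,0.5]
  jaw: [-1,-1,-1,-1,-1,-1,-1,-1]

```text
time_s: 5.95
eef_pos: [0.4588, -0.0495, 0.0924]
eef_rot: [2.888, 1.23, -0.023]
force: [-8.4, -8.5, 8.8]
gripper_width: -0.0
```

```bash
python3 -c "
from h import *
s=robot.sense();c=np.array([.4995,-.008]);v=s['eef_pos'][:2]-c
print(s['q'].round(2),s['force'],np.hypot(*v),np.degrees(np.arctan2(v[1],v[0])))
go([*c,.093])
snap('wrist','w2');f=load('w2');cv2.imwrite('pics/w2b.png',cv2.convertScaleAbs(f['im'],alpha=1.9))
"
```

```text
[ 0.39  0.26 -0.43  2.1   0.16  0.82 -0.9 ] [-8.41292242 -8.5101363   8.80109379] 0.05810106307715291 -134.40749186237224
shift [58.1  0.5 -1.5] spin 0 yaw0 0.805 tilt [-0.012 -0.008 -1.   ]
```

View pics/w2b.png

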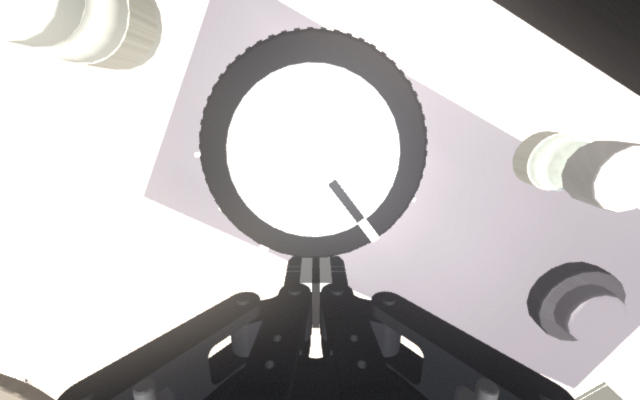

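Dial turned with the finger: its line runs from (333,183) to (375,238), about 0.5 rad round, with no visible slip. Continuing.

>>> play_rows:
  translation:
    - [4.4,0,0]
    - [4.7,-5.3,0]
    - [5.5,-10.5,0]
    - [6.8,-15.7,0]
    - [8.6,-20.6,0]
    - [10.9,-25.4,0]
    - [10.9,-25.4,0]
  spin: [0,0.1,0.2,0.3,0.4,0.5,0.5]
  jaw: [-1,-1,-1,-1,-1,-1,-1]

```text
time_s: 6.88
eef_pos: [0.4427, -0.0247, 0.0914]
eef_rot: [3.099, 0.476, -0.039]
force: [-9.6, -3.3, 7.3]
gripper_width: -0.001
```

```bash
cat >> h.py <<'E'
def dial(name):
    """dial angle: the line's dark part over the bright disc; machine -y at world -72.1 deg"""
    f=load(name); c=np.array([.4995,-.008,.109]); g=f['im'].mean(2); K,T=f['K'],f['T']; b=[]
    th=np.radians(np.arange(-360,0,.5))
    def prof(r):
        W=np.c_[c[0]+r*np.cos(th),c[1]+r*np.sin(th),np.full(len(th),.109)]
        q=(W-T[:3,3])@T[:3,:3]@K.T; q=(q[:,:2]/q[:,2:]).astype(np.float32)
        return cv2.remap(g.astype(np.float32),q[:,:1],q[:,1:],1)[:,0]
    p=np.mean([prof(r) for r in np.arange(.022,.031,.001)],0)
    i=np.argmin(p); print(name,'line world deg',np.degrees(th[i]),'joint',(np.radians(-72.4)-th[i]+np.pi)%(2*np.pi)-np.pi,'contrast',p[i],np.median(p))
E
python3 -c "
from h import *
s=robot.sense();c=np.array([.4995,-.008]);v=s['eef_pos'][:2]-c
print(s['q'].round(2),s['force'],np.hypot(*v),np.degrees(np.arctan2(v[1],v[0])))
go([*c,.093])
snap('wrist','w3')
for n in('w1','w2','w3'):dial(n)
"
```

```text
[ 0.28  0.23 -0.37  2.13  0.12  0.82 -1.43] [-9.57754096 -3.25844728  7.32432335] 0.059154178844939675 -163.6366238837414
shift [59.1  1.1 -3.1] spin 0 yaw0 0.305 tilt [-0.024 -0.01  -1.   ]
w1 line world deg -68.5 joint -0.06806784082777906 contrast 43.856697 133.73756
w2 line world deg -99.5 joint 0.4729842272904632 contrast 69.892296 180.25992
w3 line world deg -130.0 joint 1.0053096491487334 contrast 66.736725 176.87988
```

>>> play_rows:
  translation:
    - [4.4,0,-1]
    - [4.7,-5.3,-1]
    - [5.5,-10.5,-1]
    - [6.8,-15.7,-1]
    - [8.6,-20.6,-1]
    - [11.1,-25.9,-1]
    - [11.1,-25.9,-1]
  spin: [0,0.1,0.2,0.3,0.4,0.51,0.51]
  jaw: [-1,-1,-1,-1,-1,-1,-1]

```text
time_s: 7.8
eef_pos: [0.4408, 0.0052, 0.0912]
eef_rot: [3.113, -0.319, -0.051]
force: [-9.3, 2.4, 7.2]
gripper_width: 0.001
```

```bash
python3 -c "
from h import *
s=robot.sense();print(s['q'].round(2),s['force'])
go([*s['eef_pos'][:2]-[.03,0],.093])
snap('wrist','w4');dial('w4')
"
```

```text
[ 0.16  0.23 -0.31  2.13  0.1   0.83 -1.98] [-9.27383284  2.39612449  7.19821221]
shift [-29.4   6.1  -0.8] spin 0 yaw0 -0.205 tilt [-0.034 -0.009 -0.999]
w4 line world deg -160.0 joint 1.5289084247470326 contrast 61.014572 169.89551
```

Joint is about 1.57 relative to the start reading. Backing straight off the rim, then up.

>>> play_rows:
  translation:
    - [-3,0,0]
    - [-8,0,0]
    - [-14,0,-3]
    - [-17,0,-20]
    - [-17,0,-60]
    - [-17,0,-100]
    - [-17,0,-130]
    - [-17,0,-130]
  spin: [0,0,0,0,0,0,0,0]
  jaw: [-1,-1,-1,-1,-1,-1,-1,-1]

```text
time_s: 8.85
eef_pos: [0.4305, 0.0099, 0.2242]
eef_rot: [3.113, -0.319, -0.042]
force: [0.6, 0.3, -0.8]
gripper_width: -0.0
```

```bash
python3 -c "
from h import *
s=robot.sense();print(s['q'].round(2),s['eef_pos'],s['force'])
snap('wrist','w5');dial('w5');f=load('w5');cv2.imwrite('pics/w5b.png',cv2.convertScaleAbs(f['im'],alpha=1.2))
go([.547,-.175,.18],.3)"
```

```text
[ 0.19  0.03 -0.32  2.01  0.02  1.13 -1.92] [0.43045607 0.00985936 0.22418244] [ 0.57748839  0.33093337 -0.79435675]
w5 line world deg -158.0 joint 1.4940018397071455 contrast 54.446575 141.70107
shift [154.1 156.3  40.4] spin -0.504 yaw0 -0.204 tilt [-0.031 -0.009 -0.999]
```

View pics/w5b.png

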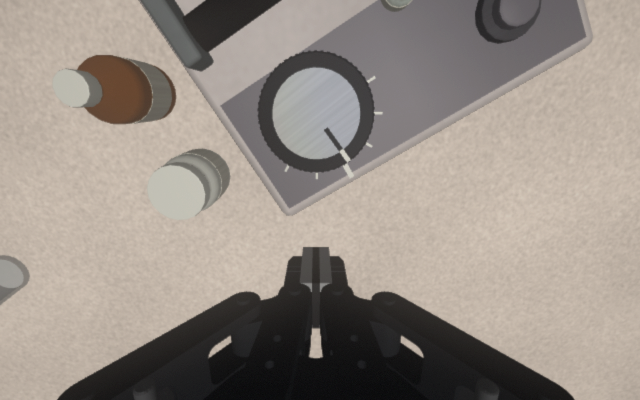

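Dial line (325,130)→(345,172) runs straight into the long mark (351,176): in the right click, 89.5° round from the start. Nothing else has moved. Now the button.

>>> play_rows:
  translation:
    - [35,35,10]
    - [75,76,20]
    - [115,117,30]
    - [154,156,40]
    - [154,156,60]
    - [154,156,80]
    - [154,156,98]
    - [154,156,104]
    - [154,156,104]
  spin: [0,0,0,0,0,0,0,0,0]
  jaw: [-1,-1,-1,-1,-1,-1,-1,-1,-1]

```text
time_s: 10.02
eef_pos: [0.5447, -0.1751, 0.1161]
eef_rot: [3.113, -0.318, -0.049]
force: [0.1, -0.3, 0.8]
gripper_width: 0.004
```

```bash
python3 -c "
from h import *
print(robot.sense()['force'],robot.sense()['eef_pos']);go([.547,-.175,.103])"
```

```text
[ 0.14724195 -0.27509935  0.8404902 ] [ 0.54471974 -0.17505232  0.11606414]
shift [ 2.6 -0.7 13. ] spin 0 yaw0 -0.204 tilt [-0.032 -0.009 -0.999]
```

>>> play_rows:
  translation:
    - [2.6,-0.7,8]
    - [2.6,-0.7,13]
    - [2.6,-0.7,16]
    - [2.6,-0.7,19]
    - [2.6,-0.7,22]
    - [2.6,-0.7,24]
    - [2.6,-0.7,24]
  spin: [0,0,0,0,0,0,0]
  jaw: [-1,-1,-1,-1,-1,-1,-1]

```text
time_s: 10.9
eef_pos: [0.5474, -0.1749, 0.0958]
eef_rot: [3.113, -0.319, -0.047]
force: [-6.7, 2.8, 23.2]
gripper_width: -0.005
```

Tip at 95.8 mm with 23 N (the spring alone gives 5 N), so the button is on its stop. Releasing.

>>> play_rows:
  translation:
    - [0,0,-4]
    - [0,0,-12]
    - [0,0,-30]
    - [0,0,-70]
    - [-30,0,-110]
    - [-70,0,-130]
    - [-70,0,-130]
  spin: [0,0,0,0,0,0,0]
  jaw: [-1,-1,-1,-1,-1,-1,-1]

```text
time_s: 11.78
eef_pos: [0.4822, -0.1598, 0.2304]
eef_rot: [3.111, -0.32, -0.041]
force: [0.9, 0.8, 0.2]
gripper_width: 0.004
```

```bash
python3 -c "
from h import *
s=robot.sense();print(s['eef_pos'],s['force'])
snap('wrist','w6');dial('w6');f=load('w6');cv2.imwrite('pics/w6b.png',cv2.convertScaleAbs(f['im'],alpha=1.3))
P=cloud(f);m=np.hypot(P[...,0]-.547,P[...,1]+.175)<.01;print('button z',np.median(P[m][:,2]),m.sum())
"
```

```text
[ 0.48220049 -0.15980469  0.23035203] [0.93130765 0.7840154  0.20476984]
w6 line world deg -159.5 joint 1.5201817784870606 contrast 45.112083 135.56183
button z 0.10221903461343451 428
```

View pics/w6b.png

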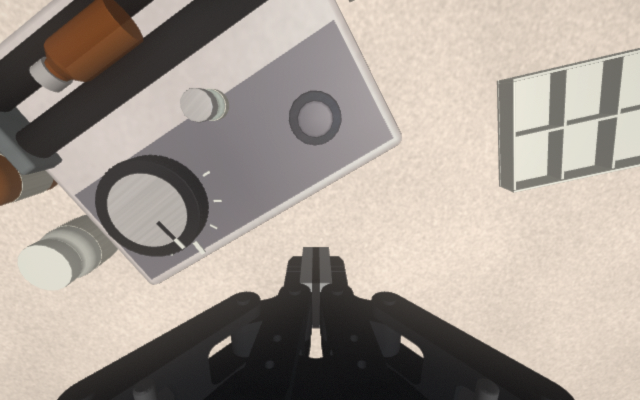

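Dial line (160,225)→(182,244) still points at the long mark (198,248). The button is back up at 102 mm, and the phial (200,104) and vial are in place. Handing in.

```bash
python3 -c "
from h import *
print(robot.job_done())"
```

```text
the job is handed in; nothing more can be done
None
```

I turned the dial clockwise from its first click to the long mark, then pressed the start button to its stop and let it spring back. The job was handed in at about 12 s of the 48 s allowed.

- **Dial:** I turned it with the closed fingers pressed on the rim at about 10 to 12 N. After release, the line pointed straight at the long mark. My script read 1.49 to 1.53 rad for the joint. At the start it read -0.07 rad where the line stood at 0, so the reading is biased by a few hundredths. The change between the two is about 1.56 to 1.59 rad, which fits the 1.571 click.
- **Button:** The tip reached 95.8 mm over the bench with 23 N on it, against 5 N from the spring, so it was fully down. Afterwards the cap measured 102.2 mm, which is fully up.
- **Other objects:** The final picture shows the phial and vial in place, and the previous one showed the bottle and jar in place. I judged this by eye and did not measure their positions. The arm was clear of everything, with about 1 N on the wrist.
- **One oddity:** The tool tilted by about 2° during the push. It did no harm.

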